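# Start up the bead bench: extractor, kiln controller, annealing programme

## Robot

A 6-joint arm with a two-finger parallel gripper is mounted at the origin on the work surface. World frame = base frame: x ahead of the robot, y to its left, z up, the work surface at z = 0. Lengths are in m, angles in rad, forces in N, time in s.
With the tool pointing down it reaches from about 0.375 to 0.9 m from the base axis. Payload 3.1 kg.
Tool frame: the origin (TCP) lies at the very end of the fingers, on their centre line; the grasp point (between the pads) lies 19 mm behind it; x points along the fingers, z is the direction in which the jaws open and shut, and the axes are right-handed (so a half turn about x gives the same grasp; the last joint's range is limited). The gripper opens to 87 mm and grips with 3 to 60 N. Pads are 19 mm wide; open, the fingers measure 117 mm over their backs; the gripper's body (75 mm by 190 mm) begins 51 mm behind the grasp point.
Start: joints at [-1.435, 0.527, 1.433, -0, 1.181, -0.178], TCP at [0.193, -0.594, 0.189] pointing down, gripper open.
Joint ranges: [-3.08, 3.08], [-0.75, 2.2], [0.22, 2.44], [-1.43, 4.57], [0, 2.65], [-2.85, 2.85]. Speed limits (rad/s): [2.79, 2.79, 3.14, 3.14, 3.14, 3.14].

## Interface

Orientations are given as a rotation vector (axis times angle).
In Python, from bench import ctrl gives the robot as it stands.
- The arm moves only by the tool carry_out, never from a script. Its arguments are lists of equal length, an entry for each row: "hand": the opening, from 0 (shut) to 1 (fully open); "offset": the shift along the tool's x, y, z in cm, a list of three; "roll": the turn about the tool's x in rad. A call has 1 to 5 rows; each row shifts and turns the commanded pose from where the row before left it, along the tool's axes as they then stand; what a row does not reach is not made up. A row lasts 1/12 s, in which the tool goes at most 41.7 mm and 7.16 degrees, less where a joint would pass 70% of its speed; a pose out of reach is approached as far as the arm can. A call is refused whole if a number of a shift passes 4.17 or a number of a turn 0.125, either way. A call with a gripper value outside its range is refused whole. The fingers move at their own pace and stop on an object; "grip_force" is the grip in N (left out, the last holds). Time passes only in rows, so rows that do not move let the fingers close. It gives the time, the measured TCP pose, the force and the opening at its end, in the units of the state.
- ctrl.get_state(): the state, without advancing time (a new reading comes with each control period).
- ctrl.snapshot(name): name is "side" or "top" or "wrist"; returns the picture (400x640x3 uint8, red, green, blue); there is no depth.
- ctrl.get_calibration(name): a dict with "vfov" (degrees; the focal length in pixels is half the picture's height over the tangent of half this angle, whatever the lens; pixels are square), "cx", "cy" (the principal point, pixels), "rvec" (rotation vector, rad) and "tvec" (3), from world to camera coordinates, as OpenCV has them; the wrist camera has in their place "hand_eye" (4x4, takes a point from camera to tool coordinates, whose origin is the TCP and whose axes are the tool frame's). Camera axes: x right, y down, z forward; pixel columns grow to the right and rows downward; lengths in m; the calibration is good to about 2 mm. A picture is of the moment at which its call begins: read the wrist's pose just before it. get_calibration takes no time and is no camera call.
- ctrl.close_job(): hands the job in, once; it reports no verdict.
The state is a dict: "time_s": time; "joint_pos": joint angles; "dq": joint speeds; "joint_torque": joint torques, N m; "position": TCP position; "tcp_rot": TCP orientation; "wrist_force": force on the tool from outside, world axes, zero at the start; "ft_torque": the same for the moment, N m; "opening": finger opening in m.
Only numpy, scipy, OpenCV 4.12 (cv2) and the standard library are available. Lean on these libraries where they do the work, as an engineer would, in place of code of your own. Each camera call takes 0.05 s, during which the arm holds its last target.

## Task

Start up the bead bench with the shut fingertips: push in the green start button on the fume extractor's switch box, then rock the kiln controller's mains switch on at its raised far end, then press the blue programme key right in and let it come back up. Press nothing else, no key before the mains is on, and keep the extractor running while the controller is on. Only touch and push: grasp and lift nothing, do not shove the loose controller, and leave the tools and pots where they are.

Things in the scene. Friction and masses are not known exactly. Their poses are not given: they have to be found in the camera images.
- starter: The fume extractor's switch box, screwed to the bench: grey and white plastic, 170 x 96 mm, lid 76 mm high, origin under its centre, z up, its long side along its x. On top, 60 mm apart along x: green start button (-x side, nearer the robot) and red stop button, interlocked: pushing one in raises the other by as much.
- fan_start_top (a point): Middle of the top of the green start button (27 mm across, in a grey collar 34 mm across whose rim is 81.5 mm above the bench). The top is 90 mm above the bench when out, 84 mm when in.
- fan_start (a joint): Green start button in m: 0 = out (extractor off), 0.006 = fully in (extractor on). Takes about 3.5 N, presses straight down and stays where it is left; it counts as on from 0.0045. The red stop button stands out by the same amount.
- fan_stop: The red stop button (27 mm across, same collar): leave alone, pushing it lets the green one out. Origin on its axis, 6 mm below its top and 78 mm above the bench at the start, 84 mm when the extractor is on; z up.
- controller: Kiln controller: loose console on rubber feet, about 2.4 kg, blue case, aluminium face, 260 mm wide (y), 170 deep (x); origin under its centre, z up. The face slopes 0.21 rad up towards +x (away from the robot), its centre 68 mm above the bench: display far left (6 mm proud), mains rocker far right, near row of keys from the left (+y): white, yellow, blue (48 mm apart), and red 82 mm on.
- mains_pivot (a point): The fixed middle of the mains rocker, on its axis, which runs along y; 6 mm above the face. x points to the controller's far side level with the bench, y to its left, z up (the controller's own axes).
- mains_far_end (a point): Where to push the rocker: on its far half, 14 mm from the pivot, at a white dash; x points up the slope. The rocker is black, 23 mm wide (y); two flat halves, each 19 mm long (x), form a shallow V. Off: far half 0.32 rad above the face, near half parallel to it; on: the other way round. The point moves with the rocker and ends about 4 mm lower, 6 mm above the face.
- mains (a joint): Mains rocker in rad: 0 = off, 0.32 = fully on (far half down). Takes about 2.5 N at the far end and stays where it is left; it counts as on from 0.26. The frame round it is 2.5 mm high.
- key_blue_top (a point): A round key, 24 mm across, in a steel ring 30 mm across and 4 mm high on the controller's sloping face. This point is the middle of its top, 11 mm above the face; z points out of the face, x up the slope. The BLUE key, third from the left: the one to press.
- key_blue (a joint): Travel of the blue key in m: 0 = up, 0.005 = fully in; a spring brings it back (1.5 N at the top, 4.5 N fully in). A press counts from 0.0038 kept for 0.1 s, and as released below 0.001.
- key_white_top (a point): A round key, 24 mm across, in a steel ring 30 mm across and 4 mm high on the controller's sloping face. This point is the middle of its top, 11 mm above the face; z points out of the face, x up the slope. White, leftmost: leave alone.
- key_white (a joint): Travel of the white key in m: 0 = up, 0.005 = fully in; a spring brings it back (1.5 N at the top, 4.5 N fully in). Over 0.002 counts as pressed.
- key_yellow_top (a point): A round key, 24 mm across, in a steel ring 30 mm across and 4 mm high on the controller's sloping face. This point is the middle of its top, 11 mm above the face; z points out of the face, x up the slope. Yellow, next to the blue one: leave alone.
- key_yellow (a joint): Travel of the yellow key in m: 0 = up, 0.005 = fully in; a spring brings it back (1.5 N at the top, 4.5 N fully in). Over 0.002 counts as pressed.
- key_stop_top (a point): A round key, 24 mm across, in a steel ring 30 mm across and 4 mm high on the controller's sloping face. This point is the middle of its top, 11 mm above the face; z points out of the face, x up the slope. Red, rightmost: leave alone.
- key_stop (a joint): Travel of the red key in m: 0 = up, 0.005 = fully in; a spring brings it back (1.5 N at the top, 4.5 N fully in). Over 0.002 counts as pressed.
- jar: Bystander: lidded blue jar, 56 mm across, 75 mm high, behind the switch box. Origin under its centre.
- pliers: Bystander: red-handled pliers lying in front of the switch box, 165 mm long (their x), 45 mm wide, 14 mm high. Origin near their middle, on the bench.
- paddle: Bystander: black marver paddle with wooden handle lying in front of the controller, 200 mm long (its x), 45 mm wide, 24 mm high. Origin near its middle, on the bench.
- tweezers: Bystander: steel tweezers lying behind the controller, 152 mm long (their x), 22 mm wide, 8 mm high. Origin near their middle, on the bench.
- bead_press: Bystander: small brass bead press with a wooden knob, 56 x 44 mm, 59 mm high, standing between the two on the robot's side. Origin under its centre.
- mandrel_pot: Bystander: blue pot, 76 mm across and 90 mm high, with steel mandrels and beads standing out to 255 mm, in the middle, farther from the robot. Origin under its centre.
There are look-alikes about, which are no part of the job. Several things have the shape of the starter; the one meant has the colours described above.

How it is judged:
By the outcome, as a careful person would: the job done as asked, in the order asked, and still so for the second after the job is handed in, with the robot touching nothing.
It also fails if it takes over 48 s, if anything falls off the work surface, if the arm or the gripper's body presses on something with over 40 N, if the wrist force passes 120 N, or if a joint passes its speed limit or range.

## Working session

There is one attempt and no reset: what is moved stays moved. The work goes in short steps, Python scripts to look and compute and a tool call to move; the robot and the scene stay as the last step left them, time stands still between calls to the robot, and variables do not carry over. Pictures are saved under pics/ and viewed, and the job is handed in when it is done.

Besides the shell and the picture viewer there is one more tool, called as a command line: name --pt "numbers of a row" for each row, then --argument value for the rest. carry_out: Moves the arm, as the interface text tells. Its arguments: {"type":"object","properties":{"hand":{"type":"array"},"offset":{"type":"array"},"roll":{"type":"array"},"grip_force":{"type":"number"}},"required":["hand","offset","roll"]}

```bash
mkdir -p pics; ls; python3 - <<'E'
from bench import ctrl
import cv2
s=ctrl.get_state()
for k,v in s.items(): print(k,v)
for n in ("top","side","wrist"):
    print(n,ctrl.get_calibration(n))
    cv2.imwrite(f"pics/{n}0.png",ctrl.snapshot(n)[:,:,::-1])
E
```

```text
pics
time_s 0.0
joint_pos [-1.43551147e+00  5.28449111e-01  1.43392335e+00 -1.66340218e-05
  1.18140532e+00 -1.78513788e-01]
dq [ 1.67932077e-03  1.29707724e-03 -1.22936101e-04  1.28403828e-03
  3.06276940e-05  2.99171483e-04]
joint_torque [ 6.29163223e-04 -4.40040779e+01 -1.76596177e+01  6.33814163e-02
  5.83352835e-02 -1.70624321e-04]
position [ 0.1928236  -0.59364906  0.18797551]
tcp_rot [ 0.9765148   1.34303075 -0.97391473]
wrist_force [ 0.98615207 -0.62091349  0.19215599]
ft_torque [-0.04604892  0.0063588   0.03896713]
opening 0.08692262180164885
top {'vfov': 44.59316648258059, 'cx': 314.55178442423903, 'cy': 197.98564177237594, 'rvec': array([ 2.13210406, -2.15453378,  0.15488276]), 'tvec': array([0.0612342 , 0.55902326, 1.20148391])}
side {'vfov': 47.7999465353665, 'cx': 315.3437316863517, 'cy': 200.92878299147105, 'rvec': array([ 0.60468651, -2.62987495,  1.23807886]), 'tvec': array([0.52115047, 0.1810138 , 1.09720117])}
wrist {'vfov': 64.35861507079527, 'cx': 321.00551261868884, 'cy': 201.36917438019069, 'hand_eye': array([[-2.89181383e-04, -2.57987317e-01,  9.66148260e-01,
        -1.94918125e-01],
       [-4.90652614e-04, -9.66148148e-01, -2.57987433e-01,
         6.89611793e-02],
       [ 9.99999838e-01, -5.48648332e-04,  1.52809907e-04,
         1.09235712e-03],
       [ 0.00000000e+00,  0.00000000e+00,  0.00000000e+00,
         1.00000000e+00]])}
```

View pics/top0.png

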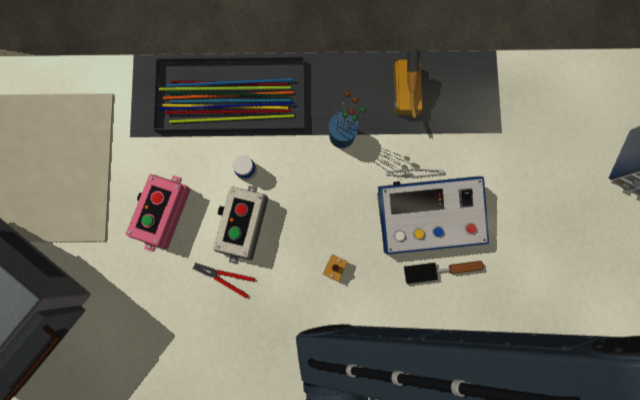

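View pics/side0.png

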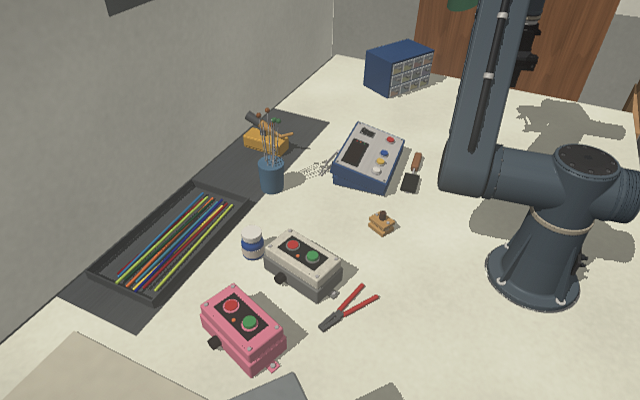

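View pics/wrist0.png

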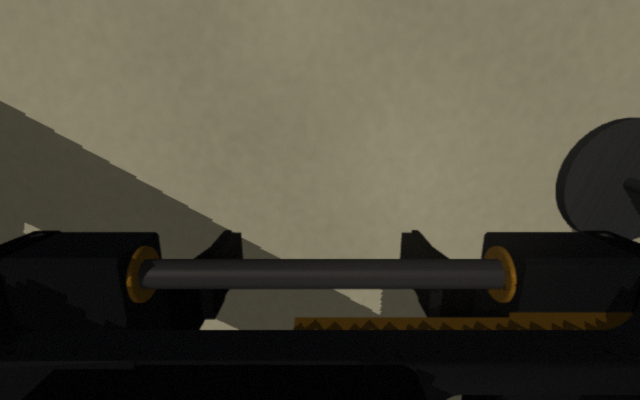

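The grey/white box (top 240,222) matches the starter. The pink one (155,210) is a look-alike with the wrong case colour. I'll enlarge to confirm and pick pixels.

```bash
python3 - <<'E'
import cv2,numpy as np
t=cv2.imread("pics/top0.png"); s=cv2.imread("pics/side0.png")
def crop(i,x,y,w,h,k): return cv2.resize(i[y:y+h,x:x+w],None,fx=k,fy=k,interpolation=cv2.INTER_CUBIC)
cv2.imwrite("pics/c1.png",np.hstack([crop(t,205,175,65,100,6),crop(s,260,220,65,100,6)]))
cv2.imwrite("pics/c2.png",crop(t,370,168,130,96,6))
cv2.imwrite("pics/c3.png",crop(s,325,115,90,85,7))
E
```

```text
(no output)
```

View pics/c1.png

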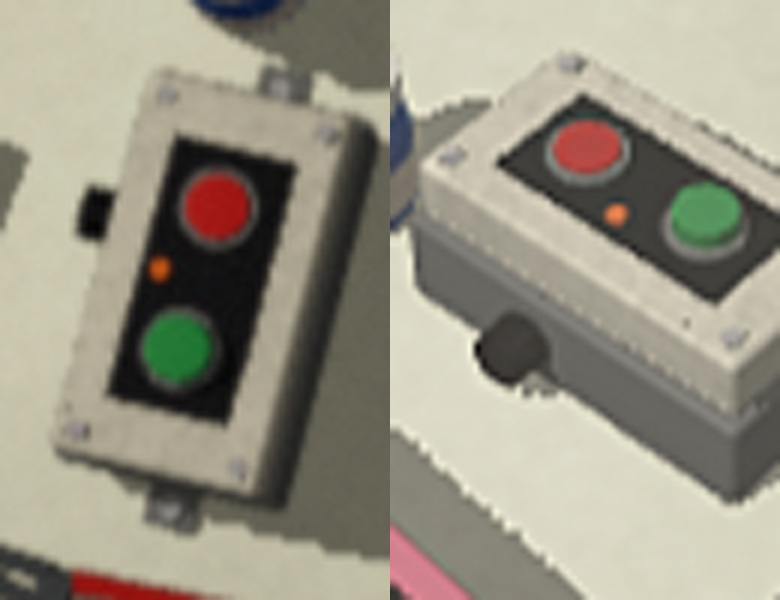

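View pics/c2.png

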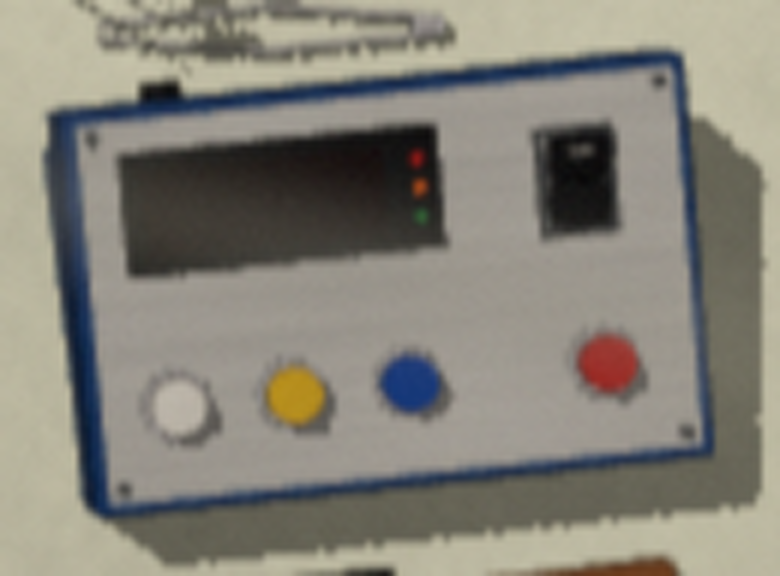

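View pics/c3.png

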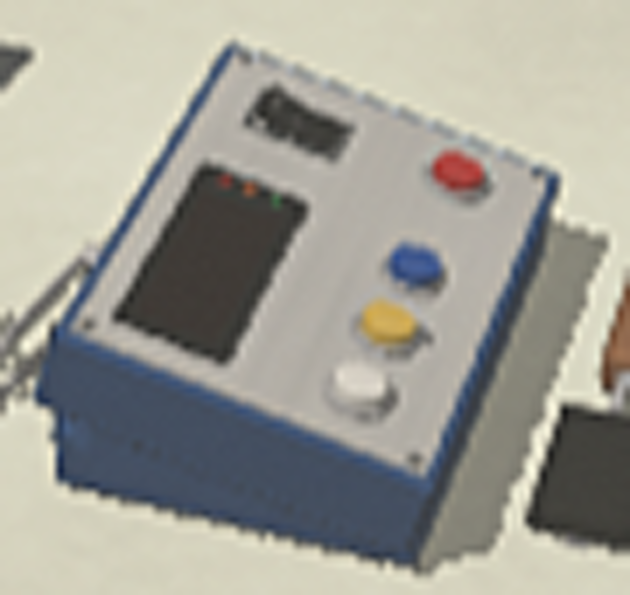

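```bash
cat > h.py <<'E'
import numpy as np,cv2
from bench import ctrl
from scipy.spatial.transform import Rotation as R
def cam(n):
    c=ctrl.get_calibration(n); f=200/np.tan(np.radians(c['vfov'])/2)
    K=np.array([[f,0,c['cx']],[0,f,c['cy']],[0,0,1.]])
    if n!='wrist': return K,R.from_rotvec(c['rvec']).as_matrix(),c['tvec']
    s=ctrl.get_state(); T=np.eye(4); T[:3,:3]=R.from_rotvec(s['tcp_rot']).as_matrix(); T[:3,3]=s['position']
    W=np.linalg.inv(T@c['hand_eye']); return K,W[:3,:3],W[:3,3]
def proj(C,p):
    K,r,t=C; q=K@(r@np.asarray(p)+t); return q[:2]/q[2]
def onplane(C,uv,z):
    K,r,t=C; o=-r.T@t; d=r.T@np.linalg.solve(K,[*uv,1]); return o+d*(z-o[2])/d[2]
def blob(img,uv,rad,hsvlo,hsvhi):
    x,y=map(int,uv); y0=max(y-rad,0);x0=max(x-rad,0); c=img[y0:y+rad+1,x0:x+rad+1]
    h=cv2.cvtColor(c,cv2.COLOR_BGR2HSV); m=cv2.inRange(h,hsvlo,hsvhi)
    if hsvlo[0]==0 and hsvhi[0]==8: m|=cv2.inRange(h,(172,)+hsvlo[1:],(179,)+hsvhi[1:])
    M=cv2.moments(m,True); return np.array([M['m10']/M['m00']+x0,M['m01']/M['m00']+y0]),M['m00']
G=((45,90,50),(85,255,255));RD=((0,110,90),(8,255,255));B=((100,120,70),(130,255,255));Y=((18,110,100),(32,255,255));WH=((0,0,185),(179,40,255))
E
python3 - <<'E'
from h import *
t=cv2.imread("pics/top0.png"); s=cv2.imread("pics/side0.png")
T,S=cam('top'),cam('side')
L={'green':((234,233),(312,255),G,9),'red':((241,209),(293,244),RD,9),'blue':((438,231),(384,152),B,6),'yellow':((419,234),(380,161),Y,6),'stop':((471,228),(390,139),RD,6)}
P1=T[0]@np.c_[T[1],T[2]];P2=S[0]@np.c_[S[1],S[2]]
for k,(a,b,c,r) in L.items():
    u,n1=blob(t,a,r,*c); v,n2=blob(s,b,r,*c)
    X=cv2.triangulatePoints(P1,P2,u,v).ravel(); X=X[:3]/X[3]
    print(k,u.round(1),n1,v.round(1),n2,X.round(4),'res',(proj(T,X)-u).round(1),(proj(S,X)-v).round(1))
E
```

```text
green [234.3 232.7] 102.0 [311.8 255. ] 84.0 [0.469  0.2506 0.0893] res [0.1 0.2] [-0.3 -0.1]
red [240.7 209. ] 99.0 [292.3 244.1] 79.0 [0.5268 0.2361 0.0852] res [0.1 0.4] [-0.5 -0.1]
blue [438.  231.5] 60.0 [383.8 152.5] 24.0 [ 0.4674 -0.2482  0.0691] res [0.1 0.6] [-0.5 -0.1]
yellow [418.8 233.6] 74.0 [379.8 160.8] 34.0 [ 0.4631 -0.2006  0.0691] res [0.1 0.4] [-0.4 -0.1]
stop [470.9 228.1] 69.0 [389.9 139.1] 27.0 [ 0.4749 -0.3296  0.0692] res [0.2 0.6] [-0.6 -0.1]
```

```bash
cat >> h.py <<'E'
yaw=0.0914; al=0.21
ex=np.array([np.cos(yaw),np.sin(yaw),0]);ey=np.array([-np.sin(yaw),np.cos(yaw),0]);ez=np.array([0,0,1.])
nf=np.cos(al)*ez-np.sin(al)*ex; sx=np.cos(al)*ex+np.sin(al)*ez
blue=np.array([.4674,-.2482,.0691])
def onface(C,uv,h):
    K,r,t=C; o=-r.T@t; d=r.T@np.linalg.solve(K,[*uv,1]); p0=blue+(h-0.011)*nf
    return o+d*(nf@(p0-o))/(nf@d)
def delta(target):
    s=ctrl.get_state(); M=R.from_rotvec(s['tcp_rot']).as_matrix()
    return (M.T@(np.asarray(target)-s['position']))*100
E
python3 - <<'E'
from h import *
T,S=cam('top'),cam('side')
s=ctrl.get_state(); print(R.from_rotvec(s['tcp_rot']).as_matrix().round(4))
d=onface(T,(466.4,192.6),.0104); print('dash',d,proj(S,d), 'rel blue',sx@(d-blue),ey@(d-blue))
for uv in [(540,130),(612,125),(618,228),(545,238)]:
    p=onface(T,((uv[0]+.5)/6-.5+370,(uv[1]+.5)/6-.5+168),.0025); print('frame',p.round(4),round(sx@(p-blue),4),round(ey@(p-blue),4))
print('pot',onplane(T,(341,137),.09),'starter ctr',)
print(delta([.50,-.40,.19]))
E
```

```text
[[-3.000e-04  9.512e-01  3.087e-01]
 [ 1.700e-03  3.087e-01 -9.512e-01]
 [-1.000e+00  3.000e-04 -1.600e-03]]
dash [ 0.56217484 -0.31752101  0.08725417] [362.72096677 129.37198852] rel blue 0.08990211247401059 -0.07768202831153234
frame [ 0.5716 -0.303   0.0815] 0.0992 -0.0641
frame [ 0.5734 -0.3328  0.0813] 0.0983 -0.0939
frame [ 0.5318 -0.3356  0.0724] 0.0556 -0.093
frame [ 0.528  -0.3054  0.0722] 0.0546 -0.0625
pot [ 0.70542362 -0.01224297  0.09      ] starter ctr
[-0.156479   35.19873078 -8.96044495]
```

Spacings (59.6 / 47.8 / 81.7 mm) and heights fit the description. First I'll shut the hand and turn the jaws to lie along the controller's y.

carry_out --hand '[0, 0, 0, 0, 0]' --pt "-0.5 0 0" --pt "-0.5 0 0" --pt "0 0 0" --pt "0 0 0" --pt "0 0 0" --roll '[0.112, 0.111, 0, 0, 0]' --grip_force 20

```text
time_s: 0.57
position: [0.1929, -0.5941, 0.1985]
tcp_rot: [1.141, 1.252, -1.14]
wrist_force: [-0.5, -0.3, 0.3]
opening: 0.0616
```

```bash
python3 - <<'E'
from h import *
s=ctrl.get_state(); print(R.from_rotvec(s['tcp_rot']).as_matrix().round(4),s['position'],s['opening'],s['time_s'])
print(delta([.46,-.32,.23]),delta([.45,0,.2]))
E
```

```text
[[-1.000e-04  9.957e-01  9.300e-02]
 [ 8.000e-04  9.300e-02 -9.957e-01]
 [-1.000e+00 -1.000e-04 -8.000e-04]] [ 0.19290429 -0.59411426  0.19854251] 0.06157766762277692 0.5667
[ -3.12759119  29.14408814 -24.809745  ] [ -0.10197783  31.12616634 -56.76153728]
```

carry_out --hand '[0, 0, 0, 0, 0]' --pt "-0.3 2.9 -2.5" --pt "-0.3 2.9 -2.5" --pt "-0.3 2.9 -2.5" --pt "-0.3 2.9 -2.5" --pt "-0.3 2.9 -2.5" --roll '[0, 0, 0, 0, 0]'

```text
time_s: 0.98
position: [0.3267, -0.4552, 0.2137]
tcp_rot: [1.142, 1.252, -1.141]
wrist_force: [1.5, -0.4, 0.0]
opening: 0.0285
```

carry_out --hand '[0, 0, 0, 0, 0]' --pt "-0.3 2.9 -2.5" --pt "-0.3 2.9 -2.5" --pt "-0.3 2.9 -2.5" --pt "0 0 0" --pt "0 0 0" --roll '[0, 0, 0, 0, 0]'

```text
time_s: 1.4
position: [0.407, -0.3725, 0.2229]
tcp_rot: [1.138, 1.254, -1.138]
wrist_force: [0.5, 0.7, 0.6]
opening: 0.0017
```

```bash
python3 - <<'E'
from h import *
C=cam('wrist'); i=ctrl.snapshot('wrist')[:,:,::-1].copy(); cv2.imwrite("pics/w1.png",i)
s=ctrl.get_state(); print(s['position'],s['opening'],s['time_s'])
print(proj(C,blue), proj(C,[.562,-.3175,.087]))
print(delta([.469,.2506,.2]))
E
```

```text
[ 0.40611599 -0.37371925  0.22277823] 0.0010630989943931956 1.45
[208.16604428 113.69402773] [276.75115359  16.13458768]
[  2.25599722  12.13163114 -61.56469515]
```

View pics/w1.png

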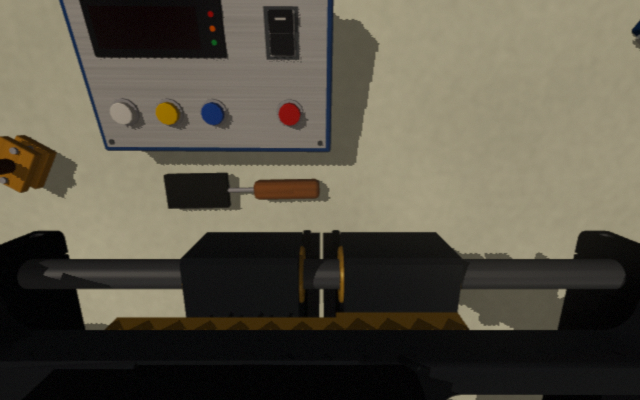

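Blue key shows at (212,112), dash at (280,18), ~4 px right of prediction. The fingertip slit itself sits ~3 px right of the projected TCP, so that is hand-eye error and the top-view positions stand. On to the starter.

carry_out --hand '[0, 0, 0, 0, 0]' --pt "0 0.8 -4" --pt "0 0.8 -4" --pt "0 0.8 -4" --pt "0 0.8 -4" --pt "0 0.8 -4" --roll '[0, 0, 0, 0, 0]'

```text
time_s: 1.87
position: [0.4267, -0.1714, 0.2227]
tcp_rot: [1.144, 1.25, -1.144]
wrist_force: [0.4, 0.5, -0.2]
opening: 0.0005
```

carry_out --hand '[0, 0, 0, 0, 0]' --pt "0 0.8 -4" --pt "0 0.8 -4" --pt "0 0.8 -4" --pt "0 0.8 -4" --pt "0 0.8 -4" --roll '[0, 0, 0, 0, 0]'

```text
time_s: 2.28
position: [0.4493, 0.0315, 0.2229]
tcp_rot: [1.143, 1.249, -1.144]
wrist_force: [0.9, -1.1, -0.7]
opening: 0.0003
```

carry_out --hand '[0, 0, 0, 0, 0]' --pt "0 0.8 -4" --pt "0 0.8 -4" --pt "0 0.8 -4" --pt "0 0 0" --pt "0 0 0" --roll '[0, 0, 0, 0, 0]'

```text
time_s: 2.7
position: [0.4626, 0.1535, 0.2226]
tcp_rot: [1.139, 1.252, -1.14]
wrist_force: [-0.6, 0.1, 0.7]
opening: 0.0005
```

```bash
python3 - <<'E'
from h import *
s=ctrl.get_state(); print(s['position'],s['opening'],s['time_s'],R.from_rotvec(s['tcp_rot']).as_matrix().round(3))
print(delta([.469,.2506,.13]))
C=cam('wrist'); cv2.imwrite("pics/w2.png",ctrl.snapshot('wrist')[:,:,::-1]); print(proj(C,[.469,.2506,.09]))
E
```

```text
[0.46258222 0.15351872 0.22259438] 0.0004806289314513416 2.7 [[-0.     0.996  0.094]
 [-0.001  0.094 -0.996]
 [-1.    -0.     0.001]]
[ 9.25234377  1.55500946 -9.61108266]
[227.06825821 170.04253121]
```

View pics/w2.png

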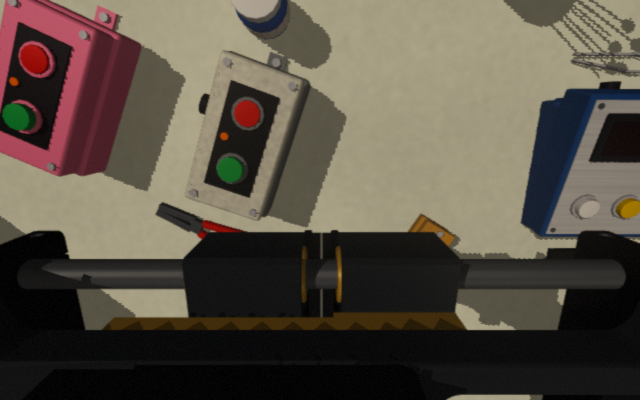

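Green button (231,169) on the grey/white box carries the same ~4 px offset. Now to above it.

carry_out --hand '[0, 0, 0, 0, 0]' --pt "0 0.5 -3.2" --pt "0 0.5 -3.2" --pt "0 0.5 -3.2" --pt "3.5 0 0" --pt "3.5 0 0" --roll '[0, 0, 0, 0, 0]'

```text
time_s: 3.17
position: [0.472, 0.2496, 0.1541]
tcp_rot: [1.147, 1.246, -1.137]
wrist_force: [-0.1, -0.3, -0.1]
opening: 0.0004
```

carry_out --hand '[0, 0, 0]' --pt "3.5 0 0" --pt "0 0 0" --pt "0 0 0" --roll '[0, 0, 0]'

```text
time_s: 3.42
position: [0.4678, 0.2474, 0.1166]
tcp_rot: [1.141, 1.252, -1.149]
wrist_force: [0.6, -0.8, -0.4]
opening: 0.0006
```

```bash
python3 - <<'E'
from h import *
s=ctrl.get_state(); print(s['position'],s['wrist_force'],s['time_s'])
print(delta([.469,.2506,.09]))
i=[ctrl.snapshot(n)[:,:,::-1] for n in('wrist','side','top')]
a=cv2.resize(i[0][60:260,200:440],None,fx=1.6,fy=1.6); b=cv2.resize(i[1][190:310,230:374],None,fx=2.667,fy=2.667)
print(a.shape,b.shape); cv2.imwrite("pics/w3.png",np.hstack([a,b[:320,:384]]))
E
```

```text
[0.46780096 0.24742872 0.1166264 ] [ 0.58610514 -0.77042641 -0.43191172] 3.4167
[ 2.66144993  0.16067713 -0.3089738 ]
(320, 384, 3) (320, 384, 3)
```

View pics/w3.png

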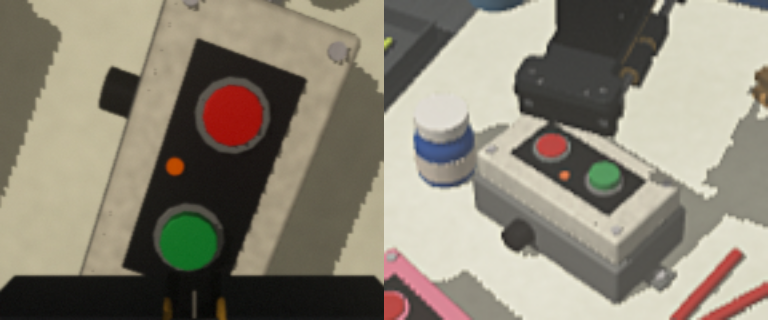

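```bash
python3 - <<'E'
from h import *
S=cam('side');s=ctrl.get_state();p=s['position'];print(s['time_s'],p,proj(S,p),proj(S,p+[0,0,.07]),proj(S,[.469,.2506,.09]))
W=cam('wrist');print(proj(W,p),proj(W,[.469,.2506,.09]))
i=ctrl.snapshot('side')[:,:,::-1]; cv2.imwrite("pics/s2.png",cv2.resize(i[150:330,200:440],None,fx=3.3,fy=3.3))
E
```

```text
3.5667 [0.47087865 0.24939536 0.12011673] [311.19769795 244.64420597] [311.54814936 221.21654061] [311.57424112 254.70995839]
[318.87719372 226.98730204] [317.31304731 215.77640195]
```

View pics/s2.png

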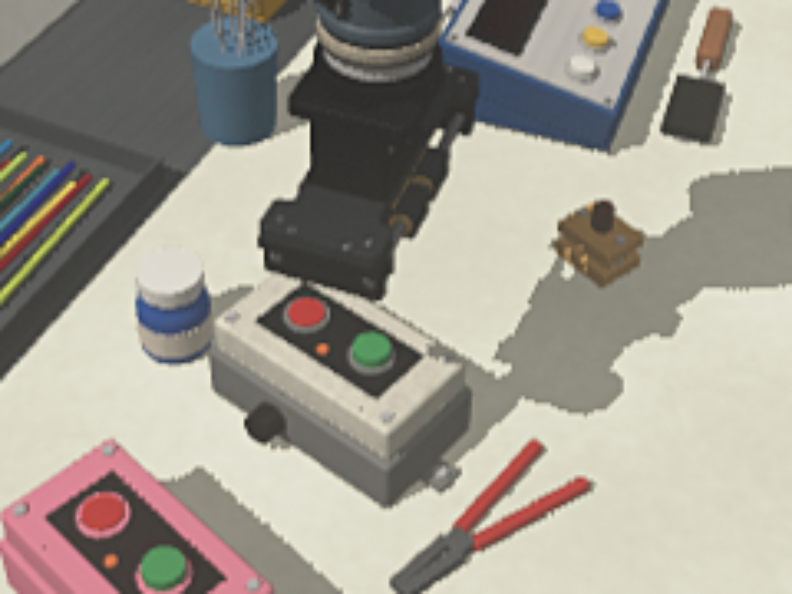

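```bash
python3 - <<'E'
from h import *
S=cam('side');T=cam('top');s=ctrl.get_state();p=s['position'];print(s['time_s'],p,s['joint_pos'])
M=R.from_rotvec(s['tcp_rot']).as_matrix()
i=ctrl.snapshot('side')[:,:,::-1].copy();j=ctrl.snapshot('top')[:,:,::-1].copy();w=ctrl.snapshot('wrist')[:,:,::-1]
k=6;x0,y0=250,190
c=cv2.resize(i[190:290,250:350],None,fx=k,fy=k,interpolation=cv2.INTER_CUBIC)
for a in(0,-.07):
  for b in(-.0375,.0375):
    for d in (-.095,.095):
      q=(proj(S,p+M@[a,b,d] if a else p+M@[a,b/4,d/6])-[x0,y0])*k; cv2.circle(c,tuple(int(v) for v in q),4,(255,0,255) if a else (0,255,255),-1)
cv2.imwrite("pics/s3.png",c); 
cv2.imwrite("pics/w4.png",cv2.resize(w[160:300,220:420],None,fx=4,fy=4,interpolation=cv2.INTER_CUBIC))
E
```

```text
3.6167 [0.47078525 0.24970067 0.12031195] [ 2.77885722e-01  4.98805817e-01  1.73571254e+00 -9.66700146e-05
  9.02103615e-01  1.75931324e+00]
```

View pics/s3.png

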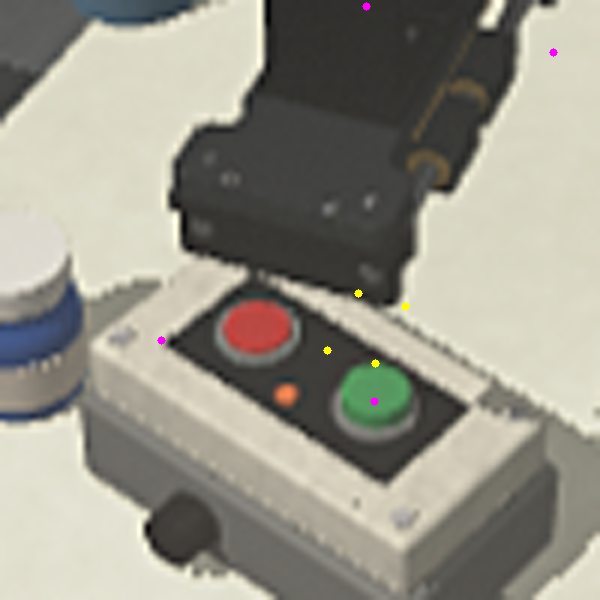

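View pics/w4.png

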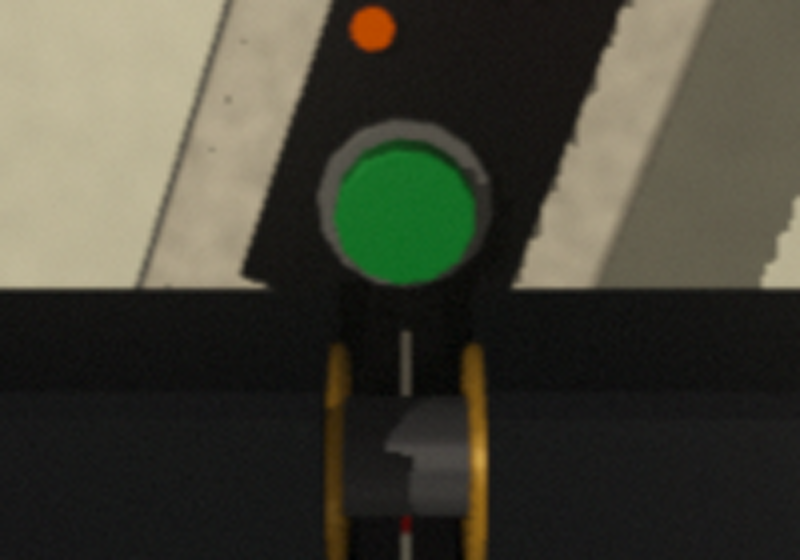

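The expected fingertips don't show at the projected TCP in the side view. I need to understand the finger geometry before pushing.

```bash
python3 - <<'E'
from h import *
i=ctrl.snapshot('side')[:,:,::-1];j=ctrl.snapshot('top')[:,:,::-1]
print(ctrl.get_state()['time_s'])
for n in('side','top'):
    C=cam(n); print(n,'campos',-C[1].T@C[2],'axis',C[1][2])
cv2.imwrite("pics/s5.png",cv2.resize(i[60:260,220:450],None,fx=3.4,fy=3.0,interpolation=cv2.INTER_CUBIC))
cv2.imwrite("pics/t5.png",cv2.resize(j[150:350,150:400],None,fx=3,fy=3,interpolation=cv2.INTER_CUBIC))
E
```

```text
3.8667
side campos [0.17041428 0.88651236 0.83262779] axis [ 0.32075821 -0.69828602 -0.63993032]
top campos [0.37700126 0.0523752  1.27080569] axis [ 0.14694128  0.00241828 -0.98914226]
```

View pics/s5.png

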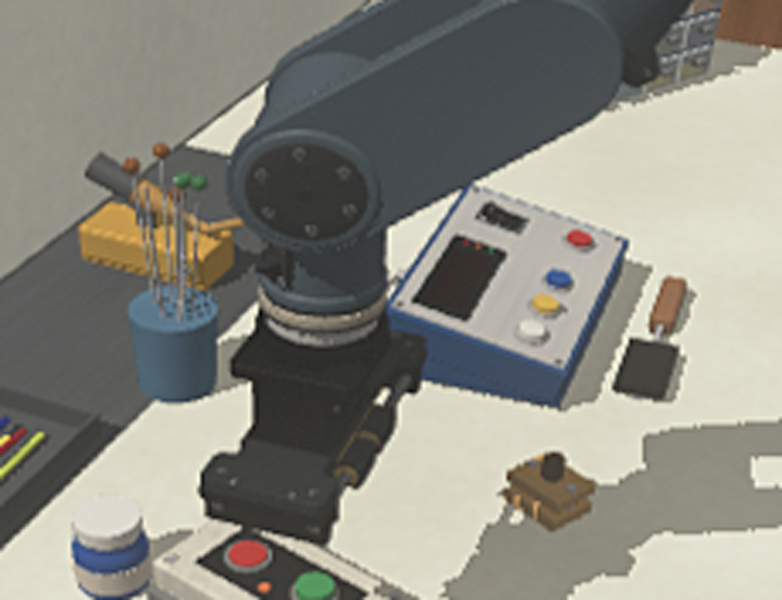

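View pics/t5.png

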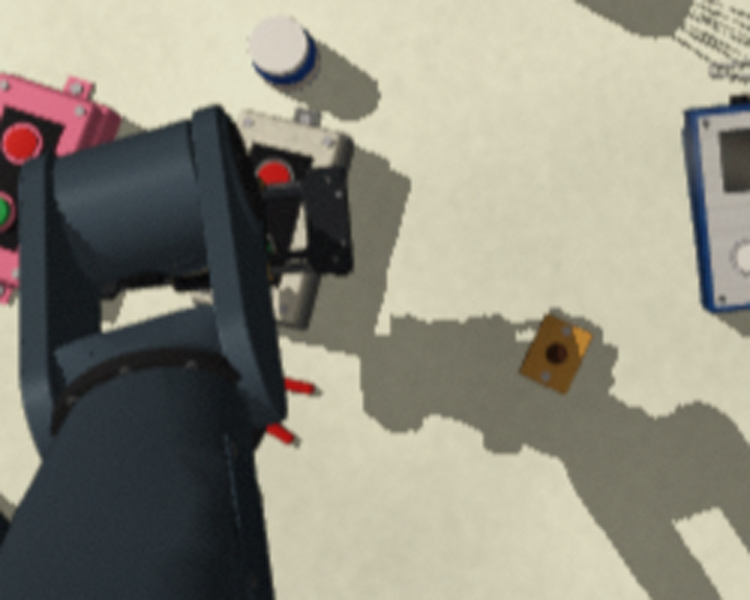

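```bash
python3 - <<'E'
from h import *
S=cam('side');T=cam('top')
s=ctrl.get_state();p=s['position'];M=R.from_rotvec(s['tcp_rot']).as_matrix();print(p)
for a in (-.05,-.07,-.1,-.13):
  for c in(-.095,.095):
    print(a,c,'world',(p+M@[a,0,c]).round(3),'side-crop',((proj(S,p+M@[a,0,c])-[220,60])*[3.4,3]).round(),'top-crop',((proj(T,p+M@[a,0,c])-[150,150])*3).round())
# visible top crop end corners x~352, y 170..272 at several z
for z in(.17,.19,.22,.25):
    print(z,[onplane(T,(150+352/3,150+v/3),z).round(3)[:2] for v in(170,272)], 'side +y end bottom corners',[onplane(S,(220+u/3.4,60+v/3),z).round(3)[:2] for u,v in((208,508),(330,535))])
E
```

```text
[0.46906195 0.25019455 0.11904845]
-0.05 -0.095 world [0.46  0.345 0.169] side-crop [256. 599.] top-crop [110. 253.]
-0.05 0.095 world [0.478 0.156 0.169] side-crop [363. 427.] top-crop [361. 228.]
-0.07 -0.095 world [0.46  0.345 0.189] side-crop [256. 578.] top-crop [103. 252.]
-0.07 0.095 world [0.478 0.156 0.189] side-crop [364. 407.] top-crop [359. 226.]
-0.1 -0.095 world [0.46  0.345 0.219] side-crop [255. 545.] top-crop [ 92. 249.]
-0.1 0.095 world [0.477 0.156 0.219] side-crop [365. 375.] top-crop [355. 222.]
-0.13 -0.095 world [0.46  0.345 0.249] side-crop [255. 511.] top-crop [ 80. 245.]
-0.13 0.095 world [0.477 0.156 0.249] side-crop [367. 343.] top-crop [351. 218.]
0.17 [array([0.522, 0.163]), array([0.444, 0.162])] side +y end bottom corners [array([0.527, 0.281]), array([0.447, 0.272])]
0.19 [array([0.519, 0.161]), array([0.443, 0.16 ])] side +y end bottom corners [array([0.516, 0.3  ]), array([0.439, 0.291])]
0.22 [array([0.515, 0.158]), array([0.441, 0.157])] side +y end bottom corners [array([0.5  , 0.327]), array([0.426, 0.318])]
0.25 [array([0.511, 0.155]), array([0.44 , 0.154])] side +y end bottom corners [array([0.484, 0.354]), array([0.414, 0.346])]
```

Both the wrist and side views suggest the visible fingertips end ~35 mm short of the reported TCP, or that the fingers are hidden. Touch decides, so I'm descending gently over green while watching the force.

carry_out --hand '[0, 0, 0, 0, 0]' --pt "0.8 0 0" --pt "0.8 0 0" --pt "0.4 0 0" --pt "0 0 0" --pt "0 0 0" --roll '[0, 0, 0, 0, 0]'

```text
time_s: 4.28
position: [0.4679, 0.2499, 0.0971]
tcp_rot: [1.141, 1.252, -1.143]
wrist_force: [0.3, 0.6, -0.4]
opening: 0.0004
```

carry_out --hand '[0, 0, 0, 0, 0]' --pt "0.2 0 0" --pt "0.2 0 0" --pt "0.2 0 0" --pt "0 0 0" --pt "0 0 0" --roll '[0, 0, 0, 0, 0]'

```text
time_s: 4.7
position: [0.4685, 0.25, 0.0919]
tcp_rot: [1.142, 1.251, -1.142]
wrist_force: [-0.8, 0.4, 0.7]
opening: 0.0004
```

```bash
python3 - <<'E'
from h import *
w=ctrl.snapshot('wrist')[:,:,::-1];i=ctrl.snapshot('side')[:,:,::-1]
s=ctrl.get_state();print(s['time_s'],s['position'],s['wrist_force'],delta([.469,.2506,.08]))
cv2.imwrite("pics/w6.png",np.hstack([cv2.resize(w[150:270,260:380],None,fx=3.3,fy=3.3,interpolation=cv2.INTER_CUBIC),cv2.resize(i[190:290,250:350],None,fx=3.96,fy=3.96,interpolation=cv2.INTER_CUBIC)]))
E
```

```text
4.8 [0.46858232 0.25003447 0.09203769] [0.33492143 0.16846113 0.44576764] [ 1.20377768  0.04652719 -0.05250136]
```

View pics/w6.png

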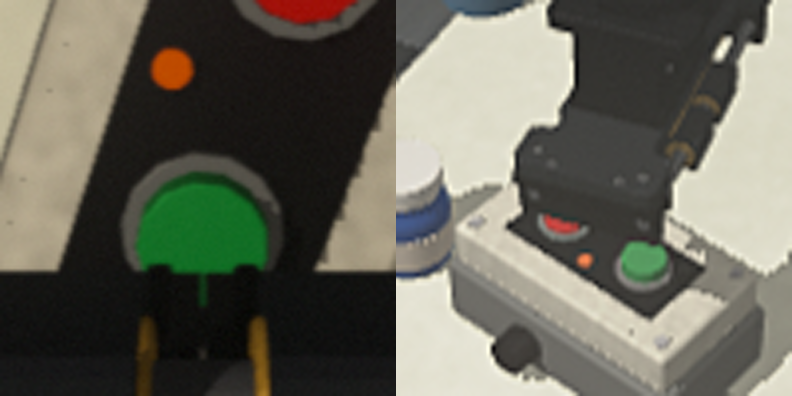

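carry_out --hand '[0, 0, 0, 0, 0]' --pt "0.1 0 0" --pt "0.1 0 0" --pt "0.1 0 0" --pt "0.1 0 0" --pt "0 0 0" --roll '[0, 0, 0, 0, 0]'

```text
time_s: 5.22
position: [0.4683, 0.2499, 0.0877]
tcp_rot: [1.142, 1.251, -1.142]
wrist_force: [-0.1, -0.2, -0.6]
opening: 0.0005
```

carry_out --hand '[0, 0, 0, 0, 0]' --pt "0.1 0 0" --pt "0.1 0 0" --pt "0.1 0 0" --pt "0 0 0" --pt "0 0 0" --roll '[0, 0, 0, 0, 0]'

```text
time_s: 5.63
position: [0.4685, 0.25, 0.0849]
tcp_rot: [1.142, 1.251, -1.142]
wrist_force: [0.2, 0.4, 1.2]
opening: 0.0001
```

```bash
python3 - <<'E'
from h import *
w=ctrl.snapshot('wrist')[:,:,::-1];i=ctrl.snapshot('side')[:,:,::-1]
s=ctrl.get_state();print(s['time_s'],s['position'],s['wrist_force'],s['ft_torque'])
cv2.imwrite("pics/w7.png",np.hstack([cv2.resize(w[150:270,260:380],None,fx=3.3,fy=3.3,interpolation=cv2.INTER_CUBIC),cv2.resize(i[190:290,250:350],None,fx=3.96,fy=3.96,interpolation=cv2.INTER_CUBIC)]))
E
```

```text
5.7333 [0.46851562 0.2500406  0.0849508 ] [-0.42093954  0.5063019   0.16793093] [0.02829948 0.06523593 0.00473281]
```

View pics/w7.png

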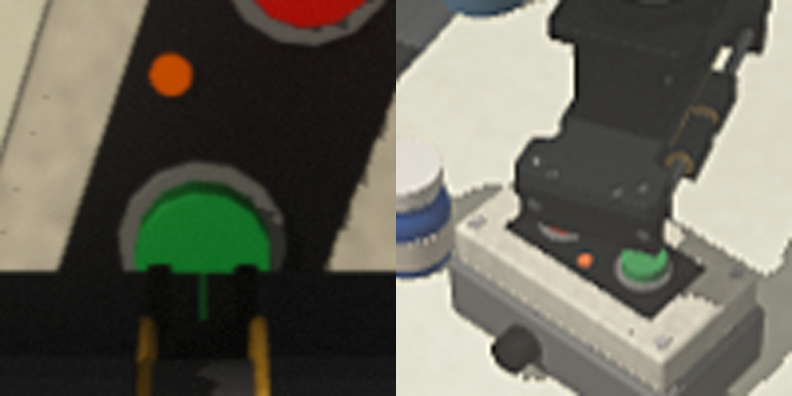

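No contact at TCP z = 0.085, so the fingers are indeed shorter than stated. Continuing down carefully.

carry_out --hand '[0, 0, 0, 0, 0]' --pt "0.2 0 0" --pt "0.2 0 0" --pt "0.2 0 0" --pt "0.2 0 0" --pt "0 0 0" --roll '[0, 0, 0, 0, 0]'

```text
time_s: 6.15
position: [0.4681, 0.2499, 0.0764]
tcp_rot: [1.141, 1.251, -1.143]
wrist_force: [0.6, 0.6, 0.8]
opening: 0.0005
```

carry_out --hand '[0, 0, 0, 0, 0]' --pt "0.2 0 0" --pt "0.2 0 0" --pt "0.2 0 0" --pt "0.1 0 0" --pt "0 0 0" --roll '[0, 0, 0, 0, 0]'

```text
time_s: 6.57
position: [0.4683, 0.2499, 0.0696]
tcp_rot: [1.142, 1.251, -1.143]
wrist_force: [0.3, -0.3, -0.2]
opening: 0.0005
```

```bash
python3 - <<'E'
from h import *
w=ctrl.snapshot('wrist')[:,:,::-1];i=ctrl.snapshot('side')[:,:,::-1]
s=ctrl.get_state();print(s['time_s'],s['position'],s['wrist_force'],s['ft_torque'])
cv2.imwrite("pics/w8.png",np.hstack([cv2.resize(w[150:270,260:380],None,fx=3.3,fy=3.3,interpolation=cv2.INTER_CUBIC),cv2.resize(i[190:290,250:350],None,fx=3.96,fy=3.96,interpolation=cv2.INTER_CUBIC)]))
E
```

```text
6.6667 [0.46846312 0.24998969 0.06987487] [-0.91470702  0.1330801  -1.65846669] [-0.02655511  0.01238512  0.00721365]
```

View pics/w8.png

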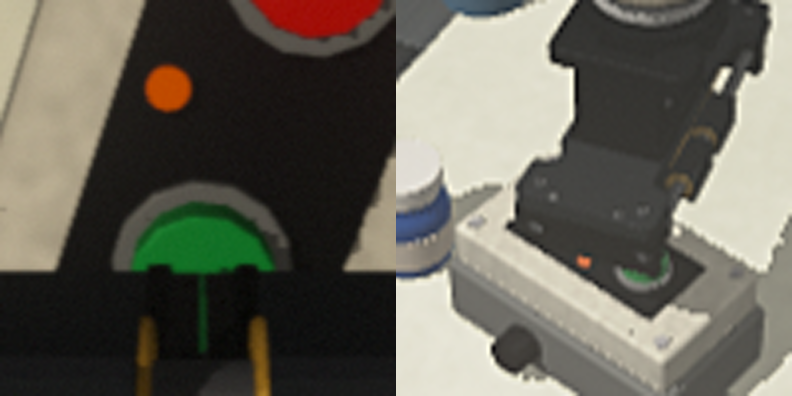

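carry_out --hand '[0, 0, 0, 0, 0]' --pt "0.2 0 0" --pt "0.2 0 0" --pt "0.2 0 0" --pt "0.1 0 0" --pt "0 0 0" --roll '[0, 0, 0, 0, 0]'

```text
time_s: 7.08
position: [0.4683, 0.2499, 0.0626]
tcp_rot: [1.142, 1.251, -1.143]
wrist_force: [-0.3, -0.2, 0.2]
opening: 0.0005
```

carry_out --hand '[0, 0, 0, 0]' --pt "0.1 0 0" --pt "0.1 0 0" --pt "0.1 0 0" --pt "0 0 0" --roll '[0, 0, 0, 0]'

```text
time_s: 7.42
position: [0.4684, 0.25, 0.0598]
tcp_rot: [1.142, 1.251, -1.142]
wrist_force: [-0.4, 0.6, -0.7]
opening: 0.0005
```

carry_out --hand '[0, 0, 0, 0]' --pt "0.1 0 0" --pt "0.1 0 0" --pt "0.1 0 0" --pt "0 0 0" --roll '[0, 0, 0, 0]'

```text
time_s: 7.75
position: [0.4685, 0.25, 0.0568]
tcp_rot: [1.142, 1.251, -1.142]
wrist_force: [-1.4, -0.1, -0.4]
opening: 0.0004
```

carry_out --hand '[0, 0, 0, 0]' --pt "0.1 0 0" --pt "0.1 0 0" --pt "0.1 0 0" --pt "0 0 0" --roll '[0, 0, 0, 0]'

```text
time_s: 8.08
position: [0.4685, 0.25, 0.054]
tcp_rot: [1.142, 1.251, -1.142]
wrist_force: [-0.7, 0.6, 2.4]
opening: -0.0002
```

```bash
python3 - <<'E'
from h import *
w=ctrl.snapshot('wrist')[:,:,::-1];i=ctrl.snapshot('side')[:,:,::-1]
s=ctrl.get_state();print(s['time_s'],s['position'],s['wrist_force'],s['ft_torque'])
cv2.imwrite("pics/w9.png",np.hstack([cv2.resize(w[150:270,260:380],None,fx=3.3,fy=3.3,interpolation=cv2.INTER_CUBIC),cv2.resize(i[190:290,250:350],None,fx=3.96,fy=3.96,interpolation=cv2.INTER_CUBIC)]))
E
```

```text
8.1833 [0.46856905 0.25003644 0.05400379] [-0.6770364   0.23377441  2.50993114] [ 0.02029405  0.1109885  -0.01772317]
```

View pics/w9.png

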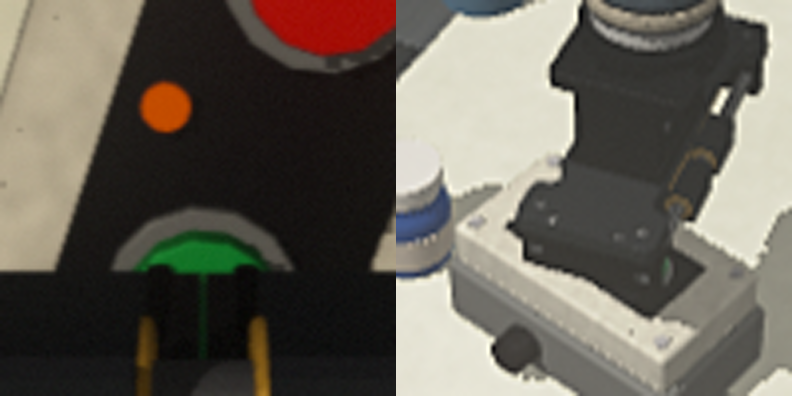

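Contact at TCP z ≈ 0.054–0.055 (2.4 N), exactly the 35 mm shortfall the wrist picture predicted. Now pushing in the 6 mm.

carry_out --hand '[0, 0, 0, 0, 0]' --pt "0.1 0 0" --pt "0.1 0 0" --pt "0.1 0 0" --pt "0.1 0 0" --pt "0 0 0" --roll '[0, 0, 0, 0, 0]'

```text
time_s: 8.6
position: [0.4686, 0.2501, 0.0508]
tcp_rot: [1.142, 1.251, -1.142]
wrist_force: [-1.4, -0.7, 9.7]
opening: 0.0004
```

carry_out --hand '[0, 0, 0, 0]' --pt "0.1 0 0" --pt "0.1 0 0" --pt "0 0 0" --pt "0 0 0" --roll '[0, 0, 0, 0]'

```text
time_s: 8.93
position: [0.4686, 0.2501, 0.0506]
tcp_rot: [1.142, 1.25, -1.141]
wrist_force: [-5.3, -2.7, 23.9]
opening: 0.0007
```

carry_out --hand '[0, 0, 0, 0, 0]' --pt "-1 0 0" --pt "-3 0 0" --pt "-4 0 0" --pt "-4 0 0" --pt "0 1 4" --roll '[0, 0, 0, 0, 0]'

```text
time_s: 9.35
position: [0.4856, 0.2172, 0.1749]
tcp_rot: [1.148, 1.248, -1.124]
wrist_force: [1.6, 0.2, -1.0]
opening: 0.0003
```

carry_out --hand '[0, 0, 0, 0]' --pt "0 0 4" --pt "0 0 4" --pt "0 0 0" --pt "0 0 0" --roll '[0, 0, 0, 0]'

```text
time_s: 9.68
position: [0.4896, 0.1296, 0.1677]
tcp_rot: [1.145, 1.249, -1.146]
wrist_force: [0.8, 0.6, -0.1]
opening: 0.0006
```

```bash
python3 - <<'E'
from h import *
w=ctrl.snapshot('wrist')[:,:,::-1];i=ctrl.snapshot('side')[:,:,::-1].copy()
s=ctrl.get_state();print(s['time_s'],s['position'],s['wrist_force'],s['opening'])
cv2.imwrite("pics/w10.png",w)
cv2.imwrite("pics/s10.png",cv2.resize(i[190:290,250:350],None,fx=5,fy=5,interpolation=cv2.INTER_CUBIC))
E
```

```text
9.7833 [0.48906965 0.13170513 0.16758334] [-0.02776878 -0.46782937 -0.29369844] 0.000373518174771093
```

View pics/w10.png

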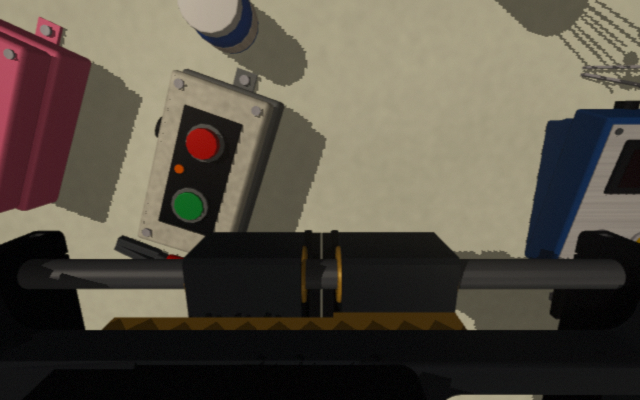

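View pics/s10.png

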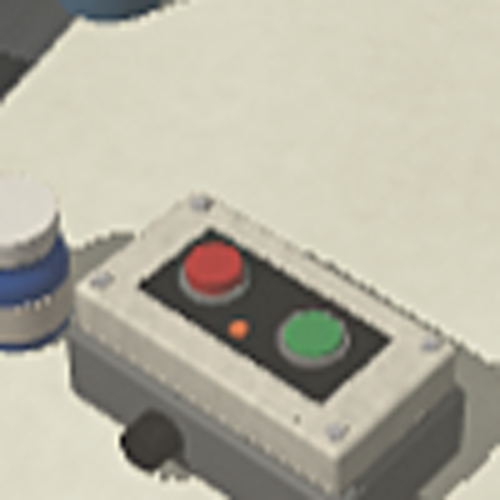

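Green is now in (nearly flush at 313,333) and red stands out, so the extractor is on. Next, the rocker targets, with tip = TCP + ~34 mm.

```bash
cat >> h.py <<'E'
TIP=.0345
piv=blue-.005*nf+.077*sx-.078*ey
E
python3 - <<'E'
from h import *
T=cam('top');S=cam('side')
print('piv',piv, 'dash',piv+.014*(np.cos(.53)*ex+np.sin(.53)*ez))
t=piv+.0072*ex; print('rocker tcp xy',t[:2],'first contact tcp z',piv[2]+.0163*np.tan(.53)-TIP,'on z',piv[2]+.0163*np.tan(.21)-TIP)
print('mandrel heads',[onplane(T,uv,.25).round(3) for uv in((347,94),(358,97),(365,120))])
print(delta([.47,-.30,.17]),delta([t[0],t[1],.13]))
E
```

```text
piv [ 0.55055126 -0.31890568  0.08026126] dash [ 0.56258014 -0.31780317  0.08733872]
rocker tcp xy [ 0.55772121 -0.31824852] first contact tcp z 0.055311705019883986 on z 0.04923547955796603
mandrel heads [array([ 0.758, -0.018,  0.25 ]), array([ 0.75 , -0.042,  0.25 ]), array([ 0.698, -0.056,  0.25 ])]
[-0.26181227 -5.78568756 42.82342144] [ 3.72987167  2.78971525 45.43285035]
```

carry_out --hand '[0, 0, 0, 0, 0]' --pt "-0.2 -0.8 4" --pt "-0.2 -0.8 4" --pt "0 -0.8 4" --pt "0 -0.8 4" --pt "0 -0.8 4" --roll '[0, 0, 0, 0, 0]'

```text
time_s: 10.2
position: [0.4675, -0.0712, 0.1718]
tcp_rot: [1.14, 1.253, -1.139]
wrist_force: [0.1, -0.1, 0.5]
opening: 0.0004
```

carry_out --hand '[0, 0, 0, 0, 0]' --pt "0 0 4" --pt "0 0 4" --pt "0 0 4" --pt "0 0 4" --pt "0 0 4" --roll '[0, 0, 0, 0, 0]'

```text
time_s: 10.62
position: [0.4866, -0.2707, 0.1716]
tcp_rot: [1.141, 1.253, -1.14]
wrist_force: [0.7, 0.2, -0.1]
opening: 0.0007
```

carry_out --hand '[0, 0, 0, 0, 0]' --pt "0 2 3" --pt "0 3 1" --pt "0 2 0" --pt "0 0 0" --pt "0 0 0" --roll '[0, 0, 0, 0, 0]'

```text
time_s: 11.03
position: [0.5602, -0.3021, 0.1709]
tcp_rot: [1.14, 1.254, -1.14]
wrist_force: [0.1, 0.2, 0.4]
opening: 0.0006
```

```bash
python3 - <<'E'
from h import *
w0=cam('wrist');w=ctrl.snapshot('wrist')[:,:,::-1]
s=ctrl.get_state();print(s['time_s'],s['position'],s['tcp_rot'],delta([.5577,-.3182,.075]))
cv2.imwrite("pics/w11.png",w); print(proj(w0,piv),proj(w0,[.5626,-.3178,.0873]),proj(w0,blue))
E
```

```text
11.0833 [ 0.55914602 -0.30190607  0.17097108] [ 1.14011363  1.25469809 -1.14057683] [ 9.59489978 -0.27795178  1.62509877]
[336.58262959 205.61204243] [337.14583705 194.82319414] [259.18506195 273.8623876 ]
```

View pics/w11.png

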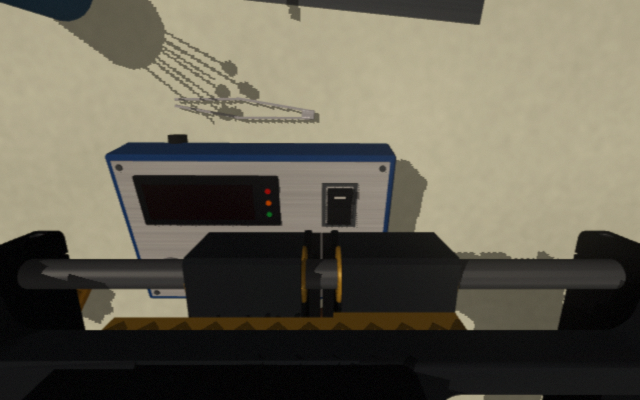

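Dash at (340,197) vs (337,195) predicted: same constant offset, so aligned. Descending over the far half.

carry_out --hand '[0, 0, 0, 0, 0]' --pt "0 -0.3 1.6" --pt "3 0 0" --pt "3 0 0" --pt "3 0 0" --pt "0 0 0" --roll '[0, 0, 0, 0, 0]'

```text
time_s: 11.5
position: [0.5526, -0.3175, 0.0762]
tcp_rot: [1.144, 1.264, -1.145]
wrist_force: [0.0, 0.8, -1.3]
opening: 0.0003
```

carry_out --hand '[0, 0, 0]' --pt "0.5 0 0" --pt "0 0 0" --pt "0 0 0" --roll '[0, 0, 0]'

```text
time_s: 11.75
position: [0.5585, -0.3214, 0.0789]
tcp_rot: [1.142, 1.247, -1.142]
wrist_force: [0.3, 0.2, 0.1]
opening: 0.0002
```

```bash
python3 - <<'E'
from h import *
w0=cam('wrist');w=ctrl.snapshot('wrist')[:,:,::-1];i=ctrl.snapshot('side')[:,:,::-1]
s=ctrl.get_state();print(s['time_s'],s['position'],s['wrist_force'],delta([.5577,-.3182,.060]))
cv2.imwrite("pics/w12.png",np.hstack([cv2.resize(w[140:260,260:380],None,fx=3.3,fy=3.3,interpolation=cv2.INTER_CUBIC),cv2.resize(i[90:190,320:420],None,fx=3.96,fy=3.96,interpolation=cv2.INTER_CUBIC)]))
E
```

```text
11.85 [ 0.558725   -0.32124405  0.0790825 ] [-0.48117885  0.44705414  0.01451782] [ 1.90716291 -0.07961452 -0.31776891]
```

View pics/w12.png

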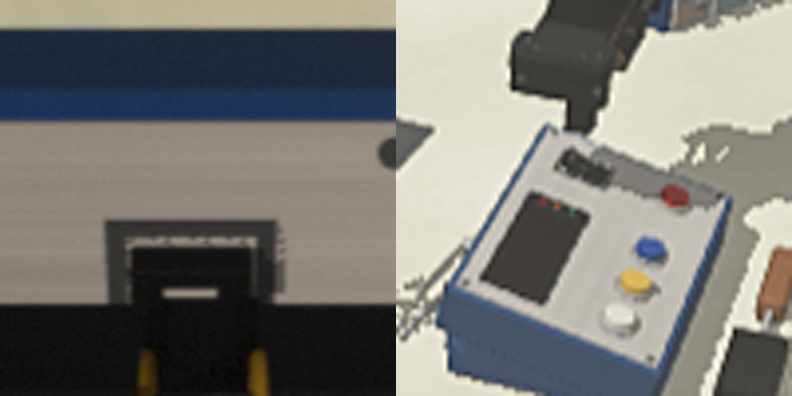

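carry_out --hand '[0, 0, 0, 0, 0]' --pt "0 -0.2 -0.3" --pt "0.6 0 0" --pt "0.6 0 0" --pt "0.4 0 0" --pt "0 0 0" --roll '[0, 0, 0, 0, 0]'

```text
time_s: 12.27
position: [0.5545, -0.3167, 0.0595]
tcp_rot: [1.142, 1.254, -1.143]
wrist_force: [0.2, -0.1, -1.1]
opening: 0.0005
```

```bash
python3 - <<'E'
from h import *
w=ctrl.snapshot('wrist')[:,:,::-1];i=ctrl.snapshot('side')[:,:,::-1]
s=ctrl.get_state();print(s['time_s'],s['position'],s['wrist_force'],delta([.5577,-.3182,.055]))
cv2.imwrite("pics/w13.png",np.hstack([cv2.resize(w[140:260,260:380],None,fx=3.3,fy=3.3,interpolation=cv2.INTER_CUBIC),cv2.resize(i[90:190,320:420],None,fx=3.96,fy=3.96,interpolation=cv2.INTER_CUBIC)]))
E
```

```text
12.3667 [ 0.5550677  -0.31725072  0.06033012] [ 0.41884471  0.1000862  -0.860931  ] [0.53272544 0.25395121 0.1188088 ]
```

View pics/w13.png

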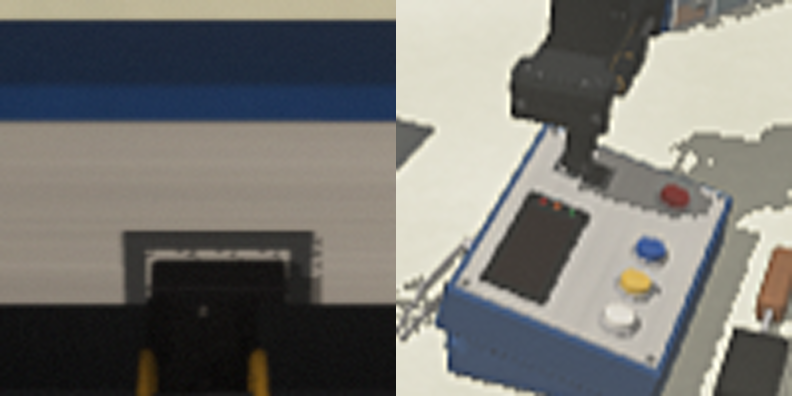

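carry_out --hand '[0, 0, 0, 0, 0]' --pt "0 0 0.2" --pt "0.1 0 0" --pt "0.1 0 0" --pt "0.1 0 0" --pt "0 0 0" --roll '[0, 0, 0, 0, 0]'

```text
time_s: 12.78
position: [0.5554, -0.3193, 0.0578]
tcp_rot: [1.142, 1.251, -1.142]
wrist_force: [-0.6, 0.6, 0.1]
opening: 0.0007
```

carry_out --hand '[0, 0, 0, 0]' --pt "0.1 0 0" --pt "0.1 0 0" --pt "0.1 0 0" --pt "0 0 0" --roll '[0, 0, 0, 0]'

```text
time_s: 13.12
position: [0.5559, -0.3196, 0.0552]
tcp_rot: [1.142, 1.25, -1.142]
wrist_force: [0.6, 0.0, 1.5]
opening: 0.0001
```

carry_out --hand '[0, 0, 0, 0]' --pt "0.1 0 0" --pt "0.1 0 0" --pt "0 0 0" --pt "0 0 0" --roll '[0, 0, 0, 0]'

```text
time_s: 13.45
position: [0.5557, -0.3197, 0.053]
tcp_rot: [1.142, 1.25, -1.142]
wrist_force: [0.5, -0.0, 1.9]
opening: 0.0007
```

carry_out --hand '[0, 0, 0, 0]' --pt "0.1 0 0" --pt "0.1 0 0" --pt "0.1 0 0" --pt "0 0 0" --roll '[0, 0, 0, 0]'

```text
time_s: 13.78
position: [0.556, -0.3197, 0.051]
tcp_rot: [1.142, 1.249, -1.142]
wrist_force: [0.5, 2.3, 7.5]
opening: 0.0006
```

carry_out --hand '[0, 0, 0]' --pt "0.1 0 0" --pt "0 0 0" --pt "0 0 0" --roll '[0, 0, 0]'

```text
time_s: 14.03
position: [0.5561, -0.3197, 0.0508]
tcp_rot: [1.142, 1.249, -1.141]
wrist_force: [-0.7, 1.2, 11.5]
opening: 0.0004
```

Hard stop at z = 0.0508 with 11.5 N. Lift and look.

carry_out --hand '[0, 0, 0, 0, 0]' --pt "-1 0 0" --pt "-3 0 0" --pt "-4 0 0" --pt "-3 0 0" --pt "0 0 0" --roll '[0, 0, 0, 0, 0]'

```text
time_s: 14.45
position: [0.5587, -0.3222, 0.1658]
tcp_rot: [1.14, 1.238, -1.14]
wrist_force: [1.3, 0.2, 1.5]
opening: 0.0005
```

```bash
python3 - <<'E'
from h import *
w=ctrl.snapshot('wrist')[:,:,::-1];i=ctrl.snapshot('side')[:,:,::-1]
s=ctrl.get_state();print(s['time_s'],s['position'],s['wrist_force'],delta([.4674-.003,-.2482,.08]))
cv2.imwrite("pics/w14.png",np.hstack([cv2.resize(w[130:250,260:380],None,fx=3.3,fy=3.3,interpolation=cv2.INTER_CUBIC),cv2.resize(i[90:190,320:420],None,fx=3.96,fy=3.96,interpolation=cv2.INTER_CUBIC)]))
S=cam('side')
for n,u,c in(('blue',(384,152),B),('yellow',(380,161),Y),('stop',(390,139),RD)): print(n,blob(i,u,6,*c))
E
```

```text
14.55 [ 0.55557466 -0.31974408  0.16024801] [-0.85653738 -0.41237829 -0.16858564] [ 8.00398184 -8.43882652 -7.96452474]
blue (array([383.75      , 152.45833333]), 24.0)
yellow (array([379.82352941, 160.76470588]), 34.0)
stop (array([389.85185185, 139.11111111]), 27.0)
```

View pics/w14.png

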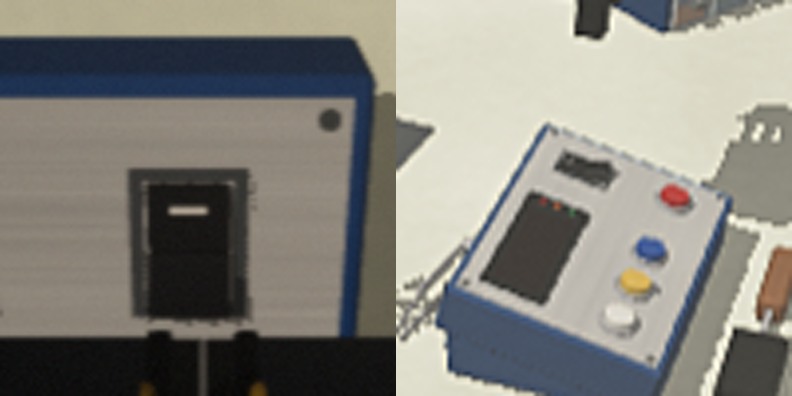

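```bash
python3 - <<'E'
from h import *
# full-res wrist + top check of rocker
w0=cam('wrist');w=ctrl.snapshot('wrist')[:,:,::-1]; 
for th in(0,.16,.26,.32):
    a=.21+.32-th; b=.21-th
    d=piv+.014*(np.cos(a)*ex+np.sin(a)*ez); f=piv+.019*(np.cos(a)*ex+np.sin(a)*ez); n=piv-.019*(np.cos(b)*ex+np.sin(b)*ez)
    print(th,'far',proj(w0,f).round(1),'dash',proj(w0,d).round(1),'piv',proj(w0,piv).round(1),'near',proj(w0,n).round(1),'near side width',round(abs(proj(w0,n+.0115*ey)-proj(w0,n-.0115*ey))[0],1),'far width',round(abs(proj(w0,f+.0115*ey)-proj(w0,f-.0115*ey))[0],1))
cv2.imwrite("pics/w15.png",cv2.resize(w[170:240,290:350],None,fx=8,fy=8,interpolation=cv2.INTER_CUBIC))
j=ctrl.snapshot('top')[:,:,::-1]; i=ctrl.snapshot('side')[:,:,::-1]
cv2.imwrite("pics/s15.png",cv2.resize(i[115:150,345:395],None,fx=14,fy=14,interpolation=cv2.INTER_CUBIC))
E
```

```text
0 far [317.7 186.7] dash [317.7 190.9] piv [317.9 202.3] near [318.  220.6] near side width 24.9 far width 27.0
0.16 far [317.7 184.5] dash [317.8 189.3] piv [317.9 202.3] near [317.9 222.1] near side width 25.2 far width 26.7
0.26 far [317.7 183.4] dash [317.8 188.5] piv [317.9 202.3] near [317.9 222.7] near side width 25.3 far width 26.6
0.32 far [317.7 182.8] dash [317.8 188.1] piv [317.9 202.3] near [317.9 223.1] near side width 25.4 far width 26.5
```

View pics/w15.png

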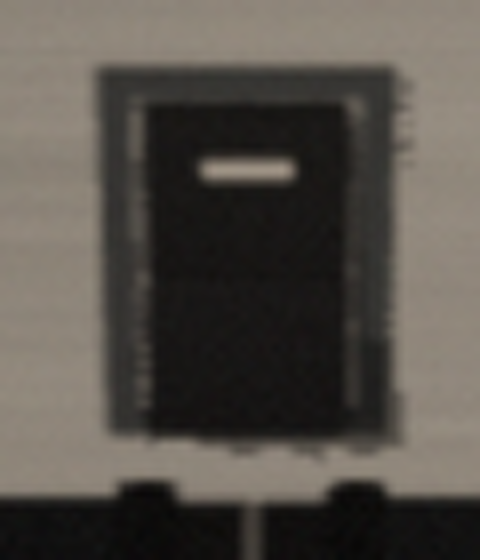

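View pics/s15.png

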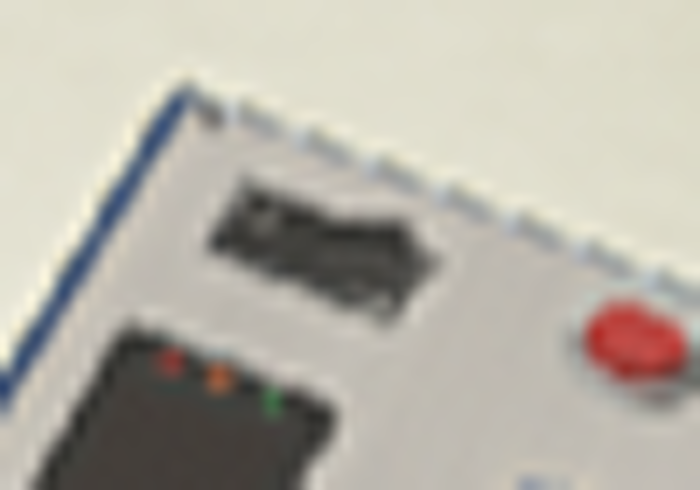

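Rocker is on: near half up in the side view, wrist far–near span 41 px (on 40.3, off 33.9). The controller and keys haven't shifted. Next, the blue key.

carry_out --hand '[0, 0, 0, 0, 0]' --pt "0 -2.8 -2.7" --pt "0 -2.8 -2.6" --pt "0 -2.8 -2.6" --pt "0 0 0" --pt "0 0 0" --roll '[0, 0, 0, 0, 0]'

```text
time_s: 15.12
position: [0.4611, -0.2452, 0.157]
tcp_rot: [1.143, 1.259, -1.143]
wrist_force: [1.1, -0.3, -0.0]
opening: 0.0006
```

carry_out --hand '[0, 0, 0, 0, 0]' --pt "3 0 0" --pt "3 0 0" --pt "2 0 0" --pt "0 0 0" --pt "0 0 0" --roll '[0, 0, 0, 0, 0]'

```text
time_s: 15.53
position: [0.4649, -0.2487, 0.0776]
tcp_rot: [1.143, 1.253, -1.143]
wrist_force: [-0.1, -0.7, -0.1]
opening: 0.0
```

```bash
python3 - <<'E'
from h import *
w0=cam('wrist');w=ctrl.snapshot('wrist')[:,:,::-1];i=ctrl.snapshot('side')[:,:,::-1]
s=ctrl.get_state();print(s['time_s'],s['position'],s['wrist_force'],delta([.4674-.003,-.2487,.036]),proj(w0,blue))
cv2.imwrite("pics/w16.png",np.hstack([cv2.resize(w[130:250,260:380],None,fx=3.3,fy=3.3,interpolation=cv2.INTER_CUBIC),cv2.resize(i[90:190,320:420],None,fx=3.96,fy=3.96,interpolation=cv2.INTER_CUBIC)]))
E
```

```text
15.6333 [ 0.46597603 -0.24954534  0.07951761] [ 0.00613011 -0.29181644 -0.26920304] [ 4.35138863 -0.15559359 -0.10494825] [318.57802569 219.14057364]
```

View pics/w16.png

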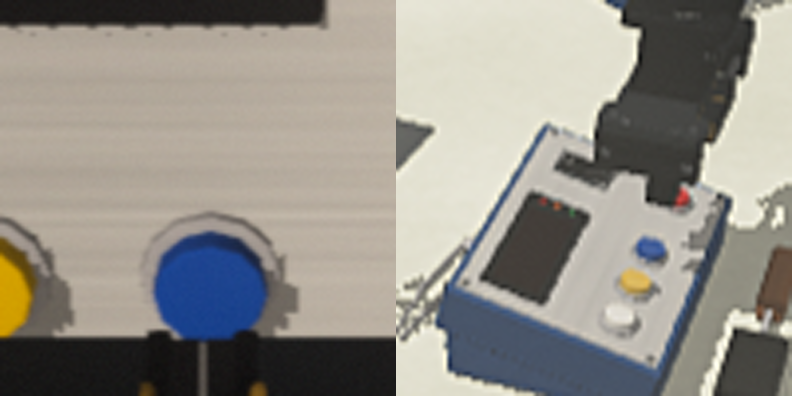

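Blue key at wrist (323,217), 2 px right of the slit (321.5) and well clear of yellow. Descending.

carry_out --hand '[0, 0, 0, 0, 0]' --pt "1.5 -0.1 0.1" --pt "1.2 0 0" --pt "0.8 0 0" --pt "0 0 0" --pt "0 0 0" --roll '[0, 0, 0, 0, 0]'

```text
time_s: 16.05
position: [0.4643, -0.2499, 0.0445]
tcp_rot: [1.142, 1.25, -1.142]
wrist_force: [0.0, -0.3, 0.9]
opening: 0.0004
```

carry_out --hand '[0, 0, 0, 0, 0]' --pt "0.2 0 0" --pt "0.2 0 0" --pt "0.1 0 0" --pt "0 0 0" --pt "0 0 0" --roll '[0, 0, 0, 0, 0]'

```text
time_s: 16.47
position: [0.4638, -0.2495, 0.0391]
tcp_rot: [1.142, 1.251, -1.142]
wrist_force: [-0.5, -0.6, -0.2]
opening: 0.0004
```

carry_out --hand '[0, 0, 0]' --pt "0.1 0 0" --pt "0.1 0 0" --pt "0 0 0" --roll '[0, 0, 0]'

```text
time_s: 16.72
position: [0.4642, -0.2496, 0.0371]
tcp_rot: [1.142, 1.25, -1.142]
wrist_force: [0.5, 1.4, 2.2]
opening: 0.0003
```

carry_out --hand '[0, 0, 0, 0, 0]' --pt "0.1 0 0" --pt "0.1 0 0" --pt "0.1 0 0" --pt "0.1 0 0" --pt "0 0 0" --roll '[0, 0, 0, 0, 0]'

```text
time_s: 17.13
position: [0.4645, -0.2498, 0.0331]
tcp_rot: [1.142, 1.249, -1.142]
wrist_force: [1.7, 1.5, 4.8]
opening: 0.0005
```

carry_out --hand '[0, 0, 0]' --pt "0.1 0 0" --pt "0.1 0 0" --pt "0 0 0" --roll '[0, 0, 0]'

```text
time_s: 17.38
position: [0.4647, -0.2498, 0.0326]
tcp_rot: [1.142, 1.248, -1.141]
wrist_force: [0.4, 2.4, 15.6]
opening: 0.0005
```

Bottomed out hard at 0.0326 (15.6 N, well above the 4.5 N spring). Hold briefly, then lift.

carry_out --hand '[0, 0, 0, 0, 0]' --pt "0 0 0" --pt "0 0 0" --pt "-0.5 0 0" --pt "-1 0 0" --pt "-3 0 0" --roll '[0, 0, 0, 0, 0]'

```text
time_s: 17.8
position: [0.4604, -0.2472, 0.0733]
tcp_rot: [1.143, 1.262, -1.145]
wrist_force: [0.4, 0.4, -0.2]
opening: 0.0002
```

carry_out --hand '[0, 0, 0, 0, 0]' --pt "-4 0 0" --pt "-4 0 0" --pt "-4 0 0" --pt "0 -2 0" --pt "0 -2 3" --roll '[0, 0, 0, 0, 0]'

```text
time_s: 18.22
position: [0.426, -0.2792, 0.1984]
tcp_rot: [1.139, 1.253, -1.137]
wrist_force: [-0.9, 0.0, -0.2]
opening: 0.0003
```

carry_out --hand '[0, 0, 0, 0, 0]' --pt "0 0 4" --pt "0 0 4" --pt "0 0 4" --pt "0 0 4" --pt "0 0 0" --roll '[0, 0, 0, 0, 0]'

```text
time_s: 18.63
position: [0.4407, -0.4508, 0.1956]
tcp_rot: [1.141, 1.243, -1.148]
wrist_force: [-0.3, -0.7, -0.3]
opening: 0.0003
```

```bash
python3 - <<'E'
from h import *
t=ctrl.snapshot('top')[:,:,::-1];i=ctrl.snapshot('side')[:,:,::-1].copy()
s=ctrl.get_state();print(s['time_s'],s['position'],s['wrist_force'])
for n,u,c in(('blue',(384,152),B),('yellow',(380,161),Y),('stop',(390,139),RD),('green',(312,256),G),('red',(293,243),RD)): print(n,blob(i,u,6 if n not in('green','red') else 9,*c))
S=cam('side');print('red z90',proj(S,[.5268,.2361,.09]),'green z84',proj(S,[.469,.2506,.084]))
cv2.imwrite("pics/t17.png",t);cv2.imwrite("pics/s17.png",i)
E
```

```text
18.7333 [ 0.43981587 -0.44313809  0.19480943] [-0.14715577  0.29101988 -0.96463106]
blue (array([383.75      , 152.45833333]), 24.0)
yellow (array([379.82352941, 160.76470588]), 34.0)
stop (array([389.85185185, 139.11111111]), 27.0)
green (array([312.07042254, 256.52112676]), 71.0)
red (array([292.17708333, 242.95833333]), 96.0)
red z90 [291.80813562 242.48272304] green z84 [311.54474292 256.54912254]
```

View pics/t17.png

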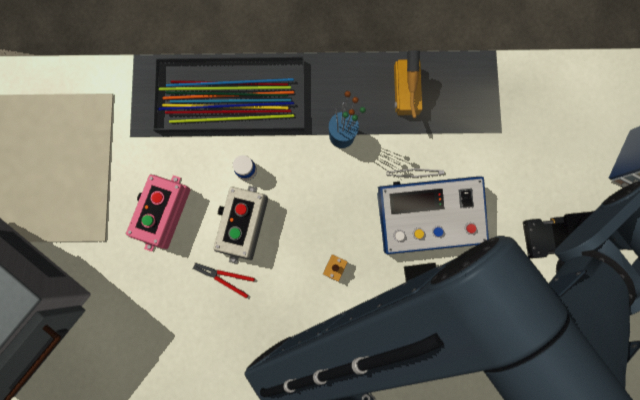

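View pics/s17.png

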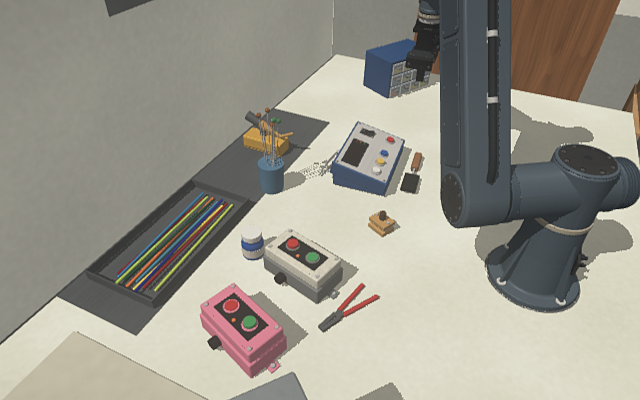

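Green sits at its "in" position (312,256.5), red is out, and the keys and controller are at the same pixels as before. The arm is clear of everything. Settle and hand in.

carry_out --hand '[0, 0, 0, 0]' --pt "0 0 0" --pt "0 0 0" --pt "0 0 0" --pt "0 0 0" --roll '[0, 0, 0, 0]'

```text
time_s: 19.07
position: [0.4412, -0.4409, 0.1962]
tcp_rot: [1.141, 1.252, -1.141]
wrist_force: [0.1, 0.8, 0.8]
opening: 0.0004
```

```bash
python3 - <<'E'
from h import *
s=ctrl.get_state();print(s['time_s'],s['wrist_force'],abs(s['dq']).max()); print(ctrl.close_job())
E
```

```text
19.0667 [0.06864705 0.82882053 0.7706846 ] 0.010201814062537014
the job is handed in; nothing more can be done
None
```

The bead bench is started up and the job was handed in at 19.1 s. With the fingers shut, I pushed the green start button on the grey/white box, rocked the mains switch on at its far end, then pressed the blue key and let it come back up.

**Last checks:**
- **Extractor:** the green button met its stop at about 24 N. In the side view it sits at its "in" height with the red stop button out.
- **Mains:** the rocker met its stop at about 11.5 N. Its near half now stands up, and its length in the wrist view was about 41 px, where 40 px is predicted for on and 34 px for off.
- **Blue key:** it met its stop at about 15.6 N, was held there for about 0.2 s, and is back at the same pixel as before.
- **Everything else:** the yellow and red keys are at the same pixels as at the start. The controller, tools and pots look unmoved, though the arm hides part of the paddle in the last top view.

**What disagreed:**
- **Finger length:** the shut fingertips end about 34 mm short of the reported tool point. The pictures suggested it, and no force appeared at the expected button height, so I found each contact by force.
- **Wrist camera:** its projections were off by a steady 3–4 px, and I allowed for that.
- **No readout:** joint positions can't be read, so "on" and "pressed" rest on the forces and pictures above.

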